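# Open the board cutter and feed the foam board to its gauge

### The job

Get the board cutter ready for its next cut: push the counterweighted blade lever up by its red grip until it tips past its balance point and stays up by itself, then slide the orange foam board along the fence, under the raised blade, until its edge lies flat against the front gauge. Nothing is picked up: push the board, never lift it, do not touch the blade or shove the clamped gauge out of its setting, and leave the other things on the bench and the tape on the cutter where they are.

Things in the scene. Friction and masses are not known exactly. Their poses are not given: they have to be found in the camera images.
- cutter: dark green bench board cutter, fixed. Bed 255 x 270 mm, top 45 mm above the bench. Origin on the bench below the bed; x runs along the blade to the robot's left, y back to the robot, z up. Bed: x -130 to 125, y -150 to 120 mm; blade along its far edge, y -152. Pivot bracket behind the far left corner, to x 290, 113 mm high; rubber buffer post under the lever's free end, x -125, y -160, 69 mm high.
- lever (a joint): angle of the blade lever: 0 level, shut; grows as the grip end goes up in the cutter's x-z plane; stop at 1.08 rad. Its iron counterweight (84 mm disc on a tail standing over the pivot when shut) makes it tip: released below about 0.6 rad it falls shut, above that it swings slowly on up to its stop and stays. About 4 N at the grip starts it, less further up. No latch.
- grip (a point): middle of the lever's red grip, on its axis: level round bar, 28 mm across, 80 long, along the cutter's y, sticking out from the lever's right end to the far side (-y), free on all sides; shut, 105 mm above free bench. It is 320 mm from the pivot (cutter x 170, y -160, z 85) towards -x and 20 above it, 58 to the -y side of the lever's middle plane. The lever is a grey bar 12 mm wide, 32 high.
- blade (a point): steel blade on the side of the lever that faces the bed (+y), reaching about 55 mm below the lever's middle line, from 20 to 290 mm from the pivot; shut, its edge lies below the bed's top and bars the way off the bed's far edge. Not to be touched. Point: the middle of its cutting edge.
- board: loose orange foam board with white edges, 110 (its x) x 130 (its y) x 10 mm, about 50 g, lying flat on the bed beside the fence, on the robot's side of the blade, its axes nearly along the cutter's. Origin: centre of its underside.
- board_edge (a point): middle of the board's far edge (-y, 110 mm long), the edge that goes to the gauge; 5 mm above the bed
- board_back (a point): middle of the board's near edge (+y, 110 mm long), the one to push; 5 mm above the bed
- fence_face (a point): aluminium fence across the left side of the bed, 250 mm along y, 16 mm high: middle of its face (which looks to -x) at the height of the bed's top; the board's left edge slides along it. Axes as the cutter's.
- gauge_face (a point): front gauge: aluminium bar 125 mm along x, on two rods beyond the blade, clamped 40 to 65 mm beyond the bed's far edge, top 15 mm above the bed's. Point: middle of its face (which looks to +y, to the board) at the height of the bed's top. Axes as the cutter's. It slips if pushed with more than about 40 N.
- tape: roll of blue masking tape, 56 mm across, 24 mm high, lying on the bed's near right corner; origin: centre of its underside
- knife: filling spatula with a wooden handle and a broad steel end, 200 mm long, lying on the bench right of the bed; origin: underside of its middle
- brush_cup: grey plastic cup with four paint brushes in it, about 100 mm across the brushes, 220 mm high, left of the cutter; origin: centre of its underside
- paint_jar: clear jar with a yellow label and a white cap, 72 mm across, 85 mm high, left of the cutter; origin: centre of its underside
- torch: standing gas hand torch: yellow and blue cylinder 76 mm across with a brass nozzle, 330 mm high, left of the cutter; origin: centre of its underside
- mix_cup: white mixing cup, 72 mm across, 85 mm high, right of the cutter; origin: centre of its underside
- paint_tin: paint tin with a green label, 68 mm across, 80 mm high, right of the cutter; origin: centre of its underside
- resin_bottle: white bottle with an orange label, 56 mm across, 130 mm high, right of the cutter; origin: centre of its underside
There are look-alikes about, which are no part of the job. What is meant by the board is not pink, and is the smaller of those in its own colour.

How it is judged (in metres and radians):
On the way, in this order (a step that is already met when the one before it is completed fails the run):
1. the lever has swung up past its balance point to its stop (value of joint lever above 1 rad), for 0.3 s.
2. with the lever up, the board's far edge lies flat against the front gauge (value of joint lever above 1 rad and y of board_edge in the frame of gauge_face between -0.004 and 0.004 m and angle between the y axis of board and the y axis of cutter, either way round below 0.045 rad and x of board in the frame of fence_face above -0.067 m and z of board in the frame of cutter between 0.041 and 0.05 m), for 0.2 s.
At the end, for the whole second after the job is handed in: The lever rests up at its stop (joint above 1.0 rad, still). The board lies flat on the bed at rest, the middle of its far edge within 4 mm of the gauge's face, square to it within 0.045 rad, its left edge within about 12 mm of the fence (all of step 2 and velocity of joint lever between -0.05 and 0.05 rad/s and linear speed of board below 0.01 m/s); the robot touches nothing.
It fails at once if the board is lifted off the bed (its middle more than 15 mm up) (z of board in the frame of cutter above 0.06 m).
It fails at once if the robot touches the blade with more than 1 N (contact force between any of the fingers, the arm and lever_c7 above 1 N or contact force between any of the fingers, the arm and lever_c8 above 1 N or contact force between any of the fingers, the arm and lever_c9 above 1 N).
It fails at once if the gauge is shoved more than 4 mm out of its setting (distance of gauge_face from where it was at the start of the episode above 0.004 m).
It fails at once if a bystander is moved more than 20 mm from its place (distance of any of tape, knife, brush_cup, paint_jar, torch, mix_cup, paint_tin, resin_bottle from where it was at the start of the episode above 0.02 m).
It also fails if it takes over 61 s, if anything falls off the work surface, if the arm or the gripper's body presses on something with over 40 N, if the wrist force passes 120 N, or if a joint passes its speed limit or range.

### The arm

A 6-joint arm with a two-finger parallel gripper is mounted at the origin on the work surface. World frame = base frame: x ahead of the robot, y to its left, z up, the work surface at z = 0. Lengths are in mm, angles in rad, forces in N, time in s.
With the tool pointing down it reaches from about 350 to 775 mm from the base axis. Payload 7.3 kg.
Tool frame: the origin (TCP) lies at the very end of the fingers, on their centre line; the grasp point (between the pads) lies bot.grip_point_offset behind it (bot.grip_point_offset is the distance from the TCP to the grasp point, in mm); z points along the fingers, y is the line along which they close (so a half turn about z gives the same grasp; the last joint's range is limited). The gripper opens to 92 mm and grips with 3 to 60 N. Pads are 19 mm wide; open, the fingers measure 130 mm over their backs; the gripper's body (75 mm by 190 mm) begins 47 mm behind the grasp point.
Start: joints at [-1.483, 0.342, 1.524, -0, 1.275, -0.146], TCP at [121.651, -510.731, 226.741] pointing down, gripper open.
Joint ranges: [-2.53, 2.53], [-0.77, 2.02], [0.04, 2.7], [-1, 4.14], [0.28, 2.66], [-3.11, 3.11]. Speed limits (rad/s): [2.57, 2.57, 3.14, 3.14, 3.14, 3.14].

### API

Orientations are given as [roll, pitch, yaw] about the fixed x, y, z axes, in that order (R = Rz(yaw) Ry(pitch) Rx(roll)).
In Python, from plant import bot gives the robot as it stands. The module is installed in compiled form; this text tells all that it offers.
- The arm moves only by the tool carry_out, never from a script. Its argument "plan" is a list of rows, each an object of numbers: "tx", "ty", "tz": the shift along the world's x, y, z in mm; "rx", "ry", "rz": the turn, a rotation vector about the world's x, y, z in rad. A call has 1 to 12 rows; each row shifts and turns the commanded pose from where the row before left it; what a row does not reach is not made up. A row lasts 1/10 s, in which the tool goes at most 50 mm and 8.59 degrees, less where a joint would pass 70% of its speed; a pose out of reach is approached as far as the arm can. A call with a gripper value outside its range is refused whole. "gripper" is the closure, from 0 (fully open) to 1 (shut), set as the call begins (left out, the last holds). The fingers move at their own pace and stop on an object; the grip force is fixed at half the most. Time passes only in rows, so rows that do not move let the fingers close. It gives the time, the measured TCP pose, the force, the opening and the grip force at its end, in the units of the state.
- bot.get_obs(): the state, without advancing time (a new reading comes with each control period).
- bot.capture(name): name is "side" or "top" or "wrist"; returns the picture (400x640x3 uint8, red, green, blue); there is no depth.
- bot.camera_model(name): a dict with "camera_matrix" (3x3 intrinsics, pixels), "dist" ([k1, k2, p1, p2, k3] as OpenCV has them; the pictures are not rectified), "R" (3x3) and "t" (3): a world point X has camera coordinates R X + t. Camera axes: x right, y down, z forward; pixel columns grow to the right and rows downward; lengths in mm; the calibration is good to about 2 mm. A picture is of the moment at which its call begins: read the wrist's pose just before it. camera_model takes no time and is no camera call; for the wrist camera it gives the pose at the moment of the call.
- bot.close_job(): hands the job in; it is judged then, once.
The state is a dict: "time": time; "joint_positions": joint angles; "dq": joint speeds; "tau": joint torques, N m; "tool_pos": TCP position; "tcp_rot": TCP orientation; "contact_force": force on the tool from outside, world axes, zero at the start; "moment": the same for the moment, N m; "grip_width": finger opening in mm; "finger_force": force on a finger pad.
Only numpy, scipy, OpenCV 4.12 (cv2) and the standard library are available. Lean on these libraries where they do the work, as an engineer would, in place of code of your own. Each camera call takes 0.05 s, during which the arm holds its last target. There are 200 camera calls.

## Working session

There is one attempt and no reset: what is moved stays moved. The work goes in short steps, Python scripts to look and compute and a tool call to move; the robot and the scene stay as the last step left them, time stands still between calls to the robot, and variables do not carry over. Pictures are saved under pics/ and viewed, at most 10 in all, crops included, and the job is handed in when it is done.

Besides the shell and the picture viewer there is one more tool, called after "Request:" as name(argument=value, ...) on one line, values as JSON. carry_out: Moves the arm, as the interface text tells. Its arguments: {"type":"object","properties":{"plan":{"type":"array"},"gripper":{"type":"number"}},"required":["plan"]}

```bash
mkdir -p pics; python3 - <<'E'
from plant import bot
import cv2,numpy as np
for n in("side","top"):
    cv2.imwrite(f"pics/{n}0.png",bot.capture(n)[:,:,::-1])
    m=bot.camera_model(n);print(n,np.round(m["camera_matrix"],1).tolist(),np.round(m["dist"],3),np.round(m["R"],3).tolist(),np.round(m["t"],0), np.round(-np.array(m["R"]).T@np.array(m["t"])))
o=bot.get_obs();print(o,bot.grip_point_offset)
E
```

```text
side [[494.9, 0.0, 325.1], [0.0, 494.9, 193.2], [0.0, 0.0, 1.0]] [0.027 0.    0.    0.    0.   ] [[-0.994, -0.106, 0.011], [-0.088, 0.758, -0.647], [0.061, -0.644, -0.762]] [ 543.  118. 1466.] [ 461.  912. 1188.]
top [[375.4, 0.0, 321.0], [0.0, 375.4, 196.5], [0.0, 0.0, 1.0]] [-0.013  0.     0.     0.     0.   ] [[0.013, -1.0, 0.011], [-0.988, -0.015, -0.154], [0.154, -0.009, -0.988]] [ -23.  537. 1384.] [ 318.   -2. 1450.]
{'time': 0.1, 'joint_positions': array([-1.48296243e+00,  3.42650962e-01,  1.52491110e+00, -1.79042239e-07,
        1.27537239e+00, -1.46023813e-01]), 'dq': array([-8.54367713e-06, -1.30952941e-03, -1.41717124e-03, -8.12597838e-04,
        5.13085191e-04,  3.05288800e-04]), 'tau': array([ 1.60410560e-03, -4.32005382e+01, -2.44694173e+01,  7.19699822e-02,
        5.26016566e-02, -4.81631332e-05]), 'tool_pos': array([ 121.63768285, -510.35477347,  226.11915603]), 'tcp_rot': array([-3.14026511e+00, -1.95070161e-04,  2.33857635e-01]), 'contact_force': array([-0.29531776,  0.2976223 , -0.10292889]), 'moment': array([ 0.05022846, -0.00921146,  0.01862977]), 'finger_force': 0.0, 'grip_width': 91.63966737258356} 18.8
```

View pics/top0.png

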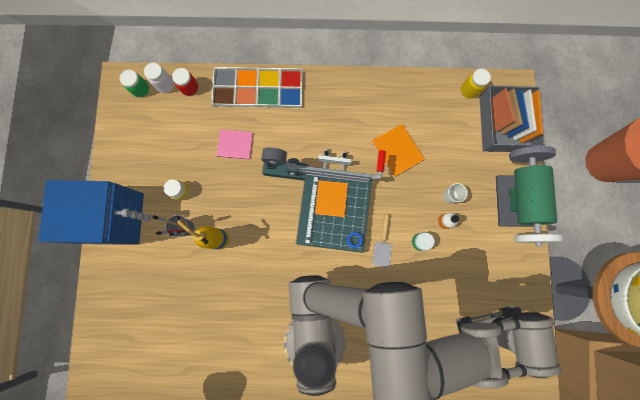

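View pics/side0.png

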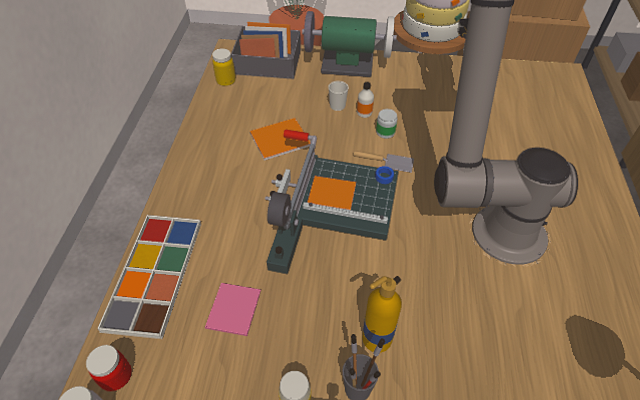

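Top picture: the cutter bed spans about (298..372, 175..250), the red grip is at (381,160), the gauge at (335,157) and the tape at (355,241). There are two orange boards, one on the bed at (332,199) and a larger one on the bench at (399,150), plus a pink one at (235,144). The one on the bed fits: it is orange, the smaller of the two, and beside the fence. I'll confirm it in an enlarged crop.

```bash
cat > h.py <<'E'
import cv2,numpy as np
from plant import bot
def ray(n,px,M=None):
    m=M or bot.camera_model(n);K=np.array(m["camera_matrix"]);R=np.array(m["R"]);t=np.array(m["t"])
    u=cv2.undistortPoints(np.array(px,float).reshape(-1,1,2),K,np.array(m["dist"])).reshape(-1,2)
    return -R.T@t,np.c_[u,np.ones(len(u))]@R
def plane(n,px,z,M=None):
    c,d=ray(n,px,M);return c+d*((z-c[2])/d[:,2])[:,None]
def tri(p1,p2,n1="top",n2="side"):
    c1,d1=ray(n1,[p1]);c2,d2=ray(n2,[p2]);A=np.c_[d1[0],-d2[0]];s=np.linalg.lstsq(A,c2-c1,rcond=None)[0]
    a,b=c1+s[0]*d1[0],c2+s[1]*d2[0];return (a+b)/2,np.linalg.norm(a-b)
def blobs(img,lo,hi,amin=20):
    h=cv2.cvtColor(img,cv2.COLOR_BGR2HSV);m=cv2.inRange(h,np.array(lo),np.array(hi))
    cs,_=cv2.findContours(m,cv2.RETR_EXTERNAL,cv2.CHAIN_APPROX_NONE);return [c for c in cs if cv2.contourArea(c)>amin]
E
python3 - <<'E'
from h import *
T=cv2.imread("pics/top0.png");S=cv2.imread("pics/side0.png")
for n,I in(("top",T),("side",S)):
    for nm,lo,hi in(("orange",(10,200,120),(20,255,255)),("red",(0,200,90),(5,255,255)),("blue",(100,150,60),(125,255,255))):
        for c in blobs(I,lo,hi,30):
            r=cv2.minAreaRect(c);b=cv2.boxPoints(r)
            if 240<r[0][0]<430 and 100<r[0][1]<260:
                print(n,nm,cv2.contourArea(c),np.round(r[0],1),np.round(b,1).tolist())
                if nm=="orange":print("   z55",np.round(plane(n,b,55)[:,:2],0).tolist(), "z5", np.round(plane(n,b,5)[:,:2]).tolist())
a=cv2.resize(T[135:260,250:410],None,fx=4.9,fy=4.8,interpolation=cv2.INTER_CUBIC)
cv2.imwrite("pics/c1.png",a)
b=cv2.resize(S[115:280,245:415],None,fx=3.6,fy=3.6,interpolation=cv2.INTER_CUBIC)
cv2.imwrite("pics/c2.png",b)
E
```

```text
top orange 877.5 [331.1 198.2] [[315.5, 213.89999389648438], [318.20001220703125, 180.3000030517578], [346.6000061035156, 182.60000610351562], [343.8999938964844, 216.1999969482422]]
   z55 [[470.0, 5.0], [597.0, -3.0], [590.0, -111.0], [463.0, -101.0]] z5 [[475.0, 5.0], [607.0, -4.0], [600.0, -115.0], [468.0, -105.0]]
top orange 1335.5 [398.  149.7] [[371.8999938964844, 140.60000610351562], [401.79998779296875, 122.4000015258789], [424.1000061035156, 158.6999969482422], [394.20001220703125, 177.0]]
   z55 [[757.0, -209.0], [832.0, -326.0], [688.0, -408.0], [615.0, -292.0]] z5 [[772.0, -216.0], [851.0, -337.0], [701.0, -423.0], [625.0, -302.0]]
top red 102.5 [380.8 160.8] [[376.70001220703125, 170.5], [378.70001220703125, 150.5], [385.0, 151.10000610351562], [383.0, 171.10000610351562]]
top blue 169.0 [354.  239.5] [[343.5, 239.5], [354.0, 229.0], [364.5, 239.5], [354.0, 250.0]]
side orange 1059.5 [331.3 192. ] [[307.70001220703125, 201.8000030517578], [312.20001220703125, 175.0], [354.79998779296875, 182.10000610351562], [350.3999938964844, 208.89999389648438]]
   z55 [[599.0, -6.0]
[... 232 characters left out ...]
43.6999969482422], [259.3999938964844, 158.5]]
   z55 [[828.0, -290.0], [684.0, -382.0], [636.0, -250.0], [775.0, -166.0]] z5 [[845.0, -343.0], [694.0, -439.0], [644.0, -301.0], [789.0, -213.0]]
side orange 98.5 [365. 108.] [[358.0, 103.0], [372.0, 103.0], [372.0, 113.0], [358.0, 113.0]]
   z55 [[480.0, -477.0], [430.0, -483.0], [428.0, -429.0], [476.0, -423.0]] z5 [[481.0, -538.0], [429.0, -544.0], [426.0, -488.0], [477.0, -482.0]]
side red 153.5 [295.3 134.6] [[283.1000061035156, 136.5], [284.3999938964844, 128.89999389648438], [307.5, 132.8000030517578], [306.29998779296875, 140.39999389648438]]
side blue 224.0 [384.5 175. ] [[376.0, 167.0], [393.0, 167.0], [393.0, 183.0], [376.0, 183.0]]
```

View pics/c1.png

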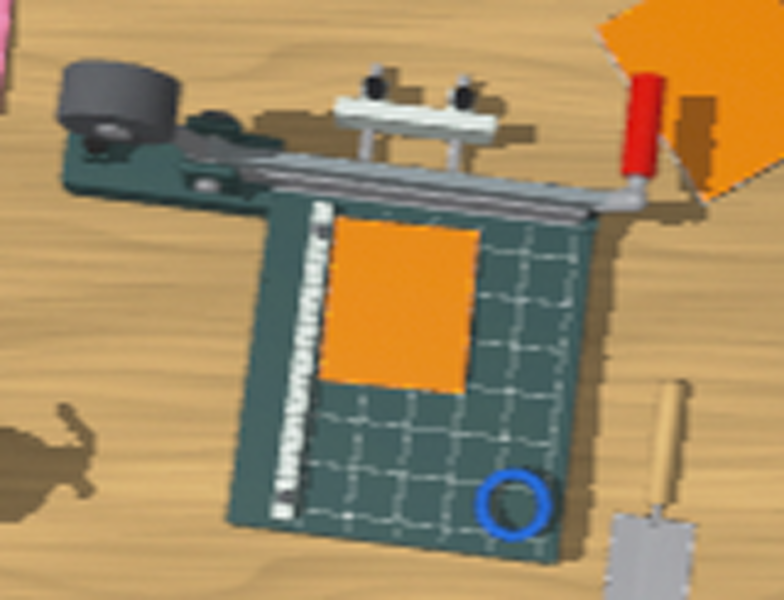

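View pics/c2.png

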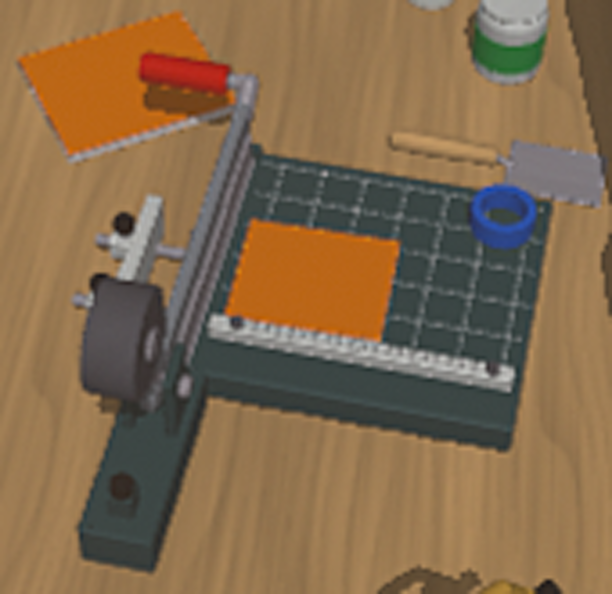

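The crop confirms the orange board lying on the bed beside the fence, at top-image (332,199). The bench one at (398,150) is larger and is the look-alike. Next I'll work out the cutter frame and the grip.

```bash
cat >> h.py <<'E'
def c1(p): return [(250+(p[0]+.5)/4.9-.5),(135+(p[1]+.5)/4.8-.5)]
def c2(p): return [245+p[0]/3.6,115+p[1]/3.6]
E
python3 - <<'E'
from h import *
P=plane("top",[c1(p) for p in[(228,523),(557,562),(596,218),(268,192)]],45)
print("bed top NL NR FR FL",np.round(P,0)[:,:2].tolist())
Q=plane("side",[c2(p) for p in[(508,437),(548,205),(255,150)]],45);print("side NL NR FR",np.round(Q)[:,:2].tolist())
x=P[1]-P[0];print("len",np.linalg.norm(x),np.linalg.norm(P[2]-P[1]),"yaw x",np.arctan2(x[1],x[0]),"from right edge", np.arctan2(*(P[2]-P[1])[[1,0]]))
f=plane("top",[c1(p) for p in[(330,205),(292,517)]],61);d=f[0]-f[1];print("fence",f.round(),np.arctan2(d[1],d[0]),np.linalg.norm(d))
g=plane("top",[c1(p) for p in[(335,110),(495,130)]],60);print("gauge",g.round(),np.linalg.norm(g[1]-g[0]))
print("grip c",tri((380.8,160.8),(295.3,134.6)))
for a,b in(((380,170.8),(306.9,136.6)),((381.8,150.8),(283.7,132.7))):print("grip end",tri(a,b))
E
```

```text
bed top NL NR FR FL [[359.0, 75.0], [332.0, -175.0], [604.0, -206.0], [621.0, 50.0]]
side NL NR FR [[364.0, 85.0], [336.0, -167.0], [598.0, -204.0]]
len 251.00506044151976 273.2681110664574 yaw x -1.6767821201345847 from right edge -0.11557460105862175
fence [[608.   2.  61.]
 [364.  26.  61.]] -0.10145638705299512 245.3438881538851
gauge [[ 685.   -1.   60.]
 [ 671. -126.   60.]] 125.34512023705732
grip c (array([ 665.52882281, -233.04046012,  107.07861967]), np.float64(3.295984568426087))
grip end (array([ 628.04340661, -229.92269875,  105.52225938]), np.float64(3.13697106460692))
grip end (array([ 703.50587891, -237.13811954,  107.33328031]), np.float64(3.190649847510091))
```

Request:
carry_out(plan=[{"tx": 34,"ty": 17,"tz": 12,"rz": -0.113},{"tx": 34,"ty": 17,"tz": 12,"rz": -0.113},{"tx": 34,"ty": 17,"tz": 12,"rz": -0.113},{"tx": 34,"ty": 17,"tz": 12},{"tx": 34,"ty": 17,"tz": 12},{"tx": 34,"ty": 17,"tz": 12},{"tx": 34,"ty": 17,"tz": 12},{"tx": 34,"ty": 17,"tz": 12},{"tx": 34,"ty": 17,"tz": 12},{"tx": 34,"ty": 17,"tz": 12},{"tx": 34,"ty": 17,"tz": 12},{"tx": 34,"ty": 17,"tz": 12}], gripper=0)

```text
invalid input at $.plan[0]: expected keys tx, ty, tz, rx, ry, rz
```

Request:
carry_out(plan=[{"tx": 26,"ty": 42},{"tx": 26,"ty": 42},{"tx": 26,"ty": 42},{"tx": 26,"ty": 42},{"tx": 26,"ty": 42},{"tx": 26,"ty": 42},{}])

```text
invalid input at $.plan[0]: expected keys tx, ty, tz, rx, ry, rz
```

Request:
carry_out(plan=[{"tx": 34,"ty": 17,"tz": 12,"rx": 0,"ry": 0,"rz": -0.113},{"tx": 34,"ty": 17,"tz": 12,"rx": 0,"ry": 0,"rz": -0.113},{"tx": 34,"ty": 17,"tz": 12,"rx": 0,"ry": 0,"rz": -0.113},{"tx": 34,"ty": 17,"tz": 12,"rx": 0,"ry": 0,"rz": 0},{"tx": 34,"ty": 17,"tz": 12,"rx": 0,"ry": 0,"rz": 0},{"tx": 34,"ty": 17,"tz": 12,"rx": 0,"ry": 0,"rz": 0},{"tx": 34,"ty": 17,"tz": 12,"rx": 0,"ry": 0,"rz": 0},{"tx": 34,"ty": 17,"tz": 12,"rx": 0,"ry": 0,"rz": 0},{"tx": 34,"ty": 17,"tz": 12,"rx": 0,"ry": 0,"rz": 0},{"tx": 34,"ty": 17,"tz": 12,"rx": 0,"ry": 0,"rz": 0},{"tx": 34,"ty": 17,"tz": 12,"rx": 0,"ry": 0,"rz": 0},{"tx": 34,"ty": 17,"tz": 12,"rx": 0,"ry": 0,"rz": 0}], gripper=0)

```text
time: 1.3
tool_pos: [530.8, -305.7, 370.8]
tcp_rot: [-3.141, 0.001, -0.105]
contact_force: [0.3, -1.5, 0.2]
grip_width: 91.6
finger_force: 0.0
```

Request:
carry_out(plan=[{"tx": 26,"ty": 42,"tz": 0,"rx": 0,"ry": 0,"rz": 0},{"tx": 26,"ty": 42,"tz": 0,"rx": 0,"ry": 0,"rz": 0},{"tx": 26,"ty": 42,"tz": 0,"rx": 0,"ry": 0,"rz": 0},{"tx": 26,"ty": 42,"tz": 0,"rx": 0,"ry": 0,"rz": 0},{"tx": 26,"ty": 42,"tz": 0,"rx": 0,"ry": 0,"rz": 0},{"tx": 26,"ty": 42,"tz": 0,"rx": 0,"ry": 0,"rz": 0},{"tx": 0,"ty": 0,"tz": 0,"rx": 0,"ry": 0,"rz": 0}])

```text
time: 2.0
tool_pos: [687.7, -48.3, 368.2]
tcp_rot: [-3.139, 0.003, -0.098]
contact_force: [-0.3, -0.8, -0.3]
grip_width: 92.0
finger_force: 0.0
```

Request:
carry_out(plan=[{"tx": -5,"ty": -46,"tz": 0,"rx": 0,"ry": 0,"rz": 0},{"tx": -5,"ty": -46,"tz": 0,"rx": 0,"ry": 0,"rz": 0},{"tx": -5,"ty": -46,"tz": 0,"rx": 0,"ry": 0,"rz": 0},{"tx": -4,"ty": -46,"tz": 0,"rx": 0,"ry": 0,"rz": 0},{"tx": 0,"ty": 0,"tz": -45,"rx": 0,"ry": 0,"rz": 0},{"tx": 0,"ty": 0,"tz": -45,"rx": 0,"ry": 0,"rz": 0},{"tx": 0,"ty": 0,"tz": -45,"rx": 0,"ry": 0,"rz": 0},{"tx": 0,"ty": 0,"tz": -45,"rx": 0,"ry": 0,"rz": 0},{"tx": 0,"ty": 0,"tz": 0,"rx": 0,"ry": 0,"rz": 0}])

```text
time: 2.9
tool_pos: [662.7, -237.5, 182.5]
tcp_rot: [-3.137, 0.015, -0.106]
contact_force: [-0.5, 0.4, 0.3]
grip_width: 91.8
finger_force: 0.0
```

```bash
python3 - <<'E'
from h import *
o=bot.get_obs();M=bot.camera_model("wrist");I=bot.capture("wrist")[:,:,::-1].copy();cv2.imwrite("pics/w1.png",I)
print(o["tool_pos"],o["tcp_rot"],M["R"].round(2).tolist())
for c in blobs(I,(0,190,80),(5,255,255),100):
    b=cv2.boxPoints(cv2.minAreaRect(c));print(cv2.contourArea(c),b.round().tolist(),plane("wrist",b,105,M).round()[:,:2].tolist())
E
```

```text
[ 662.66376395 -237.4870121   182.4846764 ] [-3.13652046  0.01481217 -0.10574109] [[-0.11, -0.99, -0.01], [-0.95, 0.1, 0.29], [-0.28, 0.04, -0.96]]
4274.0 [[290.0, 147.0], [330.0, 147.0], [330.0, 264.0], [290.0, 264.0]] [[707.0, -225.0], [705.0, -251.0], [620.0, -243.0], [623.0, -214.0]]
```

View pics/w1.png

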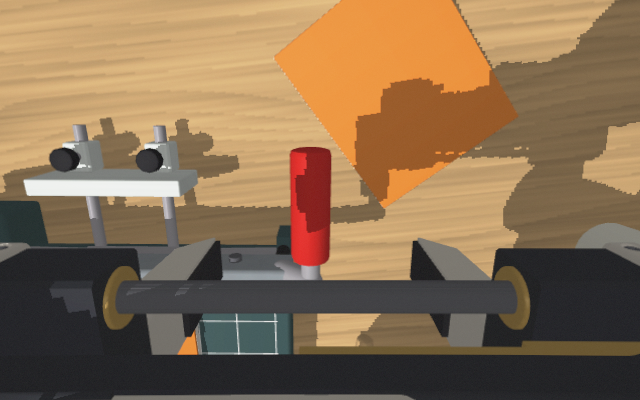

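The wrist view shows the grip at columns 290–330, rows 147–264, so its centre is near (664,-233) mm, which agrees with the two-view fix. The fingers straddle it.

Request:
carry_out(plan=[{"tx": 2,"ty": 1,"tz": -32,"rx": 0,"ry": 0,"rz": 0},{"tx": 2,"ty": 1,"tz": -32,"rx": 0,"ry": 0,"rz": 0},{"tx": 2,"ty": 1,"tz": -31,"rx": 0,"ry": 0,"rz": 0},{"tx": 0,"ty": 0,"tz": 0,"rx": 0,"ry": 0,"rz": 0}])

```text
time: 3.35
tool_pos: [672.0, -235.3, 94.2]
tcp_rot: [-3.14, 0.004, -0.105]
contact_force: [-0.5, 0.0, -0.6]
grip_width: 91.4
finger_force: 0.0
```

Request:
carry_out(plan=[{"tx": 0,"ty": 0,"tz": 0,"rx": 0,"ry": 0,"rz": 0},{"tx": 0,"ty": 0,"tz": 0,"rx": 0,"ry": 0,"rz": 0},{"tx": 0,"ty": 0,"tz": 0,"rx": 0,"ry": 0,"rz": 0},{"tx": 0,"ty": 0,"tz": 0,"rx": 0,"ry": 0,"rz": 0},{"tx": 0,"ty": 0,"tz": 0,"rx": 0,"ry": 0,"rz": 0},{"tx": 0,"ty": 0,"tz": 0,"rx": 0,"ry": 0,"rz": 0},{"tx": 0,"ty": 0,"tz": 0,"rx": 0,"ry": 0,"rz": 0},{"tx": 0,"ty": 0,"tz": 0,"rx": 0,"ry": 0,"rz": 0}], gripper=1)

```text
time: 4.15
tool_pos: [672.6, -235.7, 95.7]
tcp_rot: [3.142, 0.0, -0.105]
contact_force: [0.0, -0.3, 0.2]
grip_width: 32.2
finger_force: 0.0
```

Request:
carry_out(plan=[{"tx": 0,"ty": 0,"tz": -9,"rx": 0,"ry": 0,"rz": 0},{"tx": 0,"ty": 0,"tz": 0,"rx": 0,"ry": 0,"rz": 0},{"tx": 0,"ty": 0,"tz": 0,"rx": 0,"ry": 0,"rz": 0},{"tx": 0,"ty": 0,"tz": 0,"rx": 0,"ry": 0,"rz": 0},{"tx": 0,"ty": 0,"tz": 0,"rx": 0,"ry": 0,"rz": 0}])

```text
time: 4.65
tool_pos: [674.7, -234.6, 90.2]
tcp_rot: [-3.141, -0.006, -0.105]
contact_force: [0.1, 6.6, 14.7]
grip_width: 27.3
finger_force: 30.0
```

```bash
python3 - <<'E'
import numpy as np
p=.0624+np.linspace(0,1.06,25);d=-320.6*np.diff(np.cos(p));z=320.6*np.diff(np.sin(p))
for a,b,c in zip(.105*d,.994*d,z):print(round(a,1),round(b,1),round(c,1))
E
```

```text
0.1 1.2 14.1
0.2 1.8 14.0
0.3 2.4 13.9
0.3 3.0 13.8
0.4 3.6 13.7
0.4 4.2 13.5
0.5 4.8 13.3
0.6 5.4 13.1
0.6 6.0 12.8
0.7 6.5 12.5
0.7 7.1 12.2
0.8 7.6 11.9
0.9 8.1 11.6
0.9 8.6 11.2
1.0 9.1 10.8
1.0 9.6 10.4
1.1 10.0 10.0
1.1 10.4 9.5
1.1 10.8 9.0
1.2 11.2 8.5
1.2 11.6 8.0
1.3 11.9 7.5
1.3 12.3 7.0
1.3 12.5 6.4
```

Request:
carry_out(plan=[{"tx": 0.1,"ty": 1.2,"tz": 14,"rx": 0,"ry": 0,"rz": 0},{"tx": 0.2,"ty": 1.8,"tz": 14,"rx": 0,"ry": 0,"rz": 0},{"tx": 0.3,"ty": 2.4,"tz": 14,"rx": 0,"ry": 0,"rz": 0},{"tx": 0.3,"ty": 3,"tz": 14,"rx": 0,"ry": 0,"rz": 0},{"tx": 0.4,"ty": 3.6,"tz": 13.5,"rx": 0,"ry": 0,"rz": 0},{"tx": 0.4,"ty": 4.2,"tz": 13.5,"rx": 0,"ry": 0,"rz": 0},{"tx": 0.5,"ty": 4.8,"tz": 13.3,"rx": 0,"ry": 0,"rz": 0},{"tx": 0.6,"ty": 5.4,"tz": 13,"rx": 0,"ry": 0,"rz": 0},{"tx": 0.6,"ty": 6,"tz": 13,"rx": 0,"ry": 0,"rz": 0},{"tx": 0.7,"ty": 6.5,"tz": 12.5,"rx": 0,"ry": 0,"rz": 0},{"tx": 0.7,"ty": 7,"tz": 12,"rx": 0,"ry": 0,"rz": 0},{"tx": 0.8,"ty": 7.6,"tz": 12,"rx": 0,"ry": 0,"rz": 0}])

```text
time: 5.85
tool_pos: [680.0, -186.2, 247.5]
tcp_rot: [3.134, -0.008, -0.108]
contact_force: [7.3, -12.0, 3.4]
grip_width: 27.5
finger_force: 30.0
```

Request:
carry_out(plan=[{"tx": 0.9,"ty": 8,"tz": 11.6,"rx": 0,"ry": 0,"rz": 0},{"tx": 0.9,"ty": 8.6,"tz": 11.2,"rx": 0,"ry": 0,"rz": 0},{"tx": 1,"ty": 9,"tz": 10.8,"rx": 0,"ry": 0,"rz": 0},{"tx": 1,"ty": 9.6,"tz": 10.4,"rx": 0,"ry": 0,"rz": 0},{"tx": 1,"ty": 10,"tz": 10,"rx": 0,"ry": 0,"rz": 0},{"tx": 1,"ty": 10.4,"tz": 9.5,"rx": 0,"ry": 0,"rz": 0},{"tx": 1,"ty": 10.8,"tz": 9,"rx": 0,"ry": 0,"rz": 0},{"tx": 1.2,"ty": 11.2,"tz": 8.5,"rx": 0,"ry": 0,"rz": 0},{"tx": 1.2,"ty": 11.6,"tz": 8,"rx": 0,"ry": 0,"rz": 0},{"tx": 1.3,"ty": 12,"tz": 7.5,"rx": 0,"ry": 0,"rz": 0},{"tx": 1.3,"ty": 12,"tz": 7,"rx": 0,"ry": 0,"rz": 0},{"tx": 0,"ty": 0,"tz": 0,"rx": 0,"ry": 0,"rz": 0}])

```text
time: 7.05
tool_pos: [693.1, -70.7, 355.9]
tcp_rot: [3.137, -0.018, -0.107]
contact_force: [9.1, -8.6, 17.8]
grip_width: 26.9
finger_force: 30.0
```

Request:
carry_out(plan=[{"tx": 0,"ty": 0,"tz": 0,"rx": 0,"ry": 0,"rz": 0},{"tx": 0,"ty": 0,"tz": 0,"rx": 0,"ry": 0,"rz": 0},{"tx": 0,"ty": 0,"tz": 0,"rx": 0,"ry": 0,"rz": 0},{"tx": 0,"ty": 0,"tz": 0,"rx": 0,"ry": 0,"rz": 0},{"tx": 0,"ty": 0,"tz": 0,"rx": 0,"ry": 0,"rz": 0},{"tx": 0,"ty": 0,"tz": 0,"rx": 0,"ry": 0,"rz": 0},{"tx": 0,"ty": 0,"tz": 0,"rx": 0,"ry": 0,"rz": 0},{"tx": 0,"ty": 0,"tz": 0,"rx": 0,"ry": 0,"rz": 0},{"tx": 0,"ty": 0,"tz": 0,"rx": 0,"ry": 0,"rz": 0},{"tx": 0,"ty": 0,"tz": 0,"rx": 0,"ry": 0,"rz": 0}], gripper=0)

```text
time: 8.05
tool_pos: [690.0, -69.3, 348.9]
tcp_rot: [3.141, 0.0, -0.106]
contact_force: [0.4, -0.8, -0.5]
grip_width: 91.5
finger_force: 0.0
```

```bash
python3 - <<'E'
from h import *
T=bot.capture("top")[:,:,::-1].copy();S=bot.capture("side")[:,:,::-1].copy();cv2.imwrite("pics/t2.png",T);cv2.imwrite("pics/s2.png",S)
cv2.imwrite("pics/c3.png",cv2.resize(S[60:280,200:420],None,fx=2.7,fy=2.7,interpolation=cv2.INTER_CUBIC))
E
```

```text
(no output)
```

View pics/c3.png

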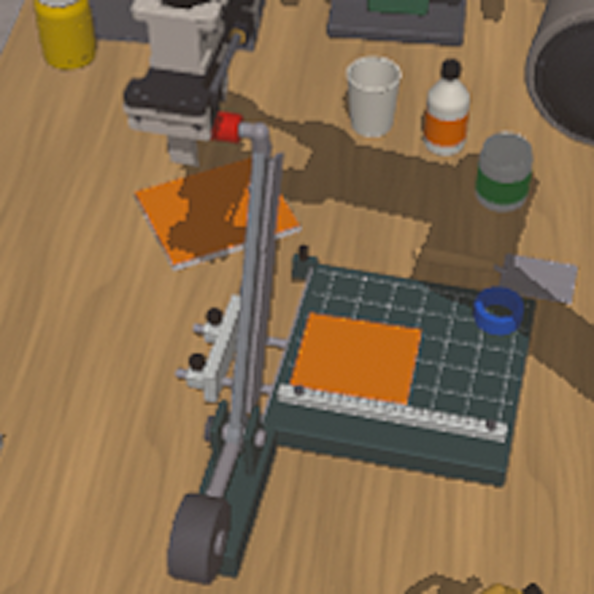

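The picture shows the lever up and free of the pads, with the board still at its place on the bed. I'll back off straight up.

Request:
carry_out(plan=[{"tx": 0,"ty": 0,"tz": 20,"rx": 0,"ry": 0,"rz": 0},{"tx": 0,"ty": 0,"tz": 20,"rx": 0,"ry": 0,"rz": 0},{"tx": 0,"ty": 0,"tz": 20,"rx": 0,"ry": 0,"rz": 0},{"tx": 0,"ty": 0,"tz": 0,"rx": 0,"ry": 0,"rz": 0}])

```text
time: 8.55
tool_pos: [690.5, -69.2, 412.1]
tcp_rot: [3.141, -0.006, -0.105]
contact_force: [0.8, 0.7, -0.3]
grip_width: 91.8
finger_force: 0.0
```

Request:
carry_out(plan=[{"tx": 0,"ty": -47,"tz": 0,"rx": 0,"ry": 0,"rz": 0},{"tx": 0,"ty": -47,"tz": 0,"rx": 0,"ry": 0,"rz": 0},{"tx": 0,"ty": -46,"tz": 0,"rx": 0,"ry": 0,"rz": 0},{"tx": -45,"ty": 0,"tz": 0,"rx": 0,"ry": 0,"rz": 0},{"tx": -45,"ty": 0,"tz": 0,"rx": 0,"ry": 0,"rz": 0},{"tx": -32,"ty": 33,"tz": -12,"rx": 0,"ry": 0,"rz": 0},{"tx": -32,"ty": 33,"tz": -12,"rx": 0,"ry": 0,"rz": 0},{"tx": -32,"ty": 33,"tz": -12,"rx": 0,"ry": 0,"rz": 0},{"tx": -32,"ty": 33,"tz": -12,"rx": 0,"ry": 0,"rz": 0},{"tx": -32,"ty": 32,"tz": -12,"rx": 0,"ry": 0,"rz": 0},{"tx": 0,"ty": 0,"tz": 0,"rx": 0,"ry": 0,"rz": 0},{"tx": 0,"ty": 0,"tz": 0,"rx": 0,"ry": 0,"rz": 0}], gripper=0.5)

```text
time: 9.75
tool_pos: [459.5, -45.7, 350.5]
tcp_rot: [3.141, -0.0, -0.104]
contact_force: [0.4, -0.4, 0.5]
grip_width: 46.0
finger_force: 0.0
```

```bash
python3 - <<'E'
from h import *
o=bot.get_obs();print(o["tool_pos"],o["tcp_rot"],o["grip_width"])
M=bot.camera_model("wrist");W=bot.capture("wrist")[:,:,::-1].copy();S=bot.capture("side")[:,:,::-1].copy()
cv2.imwrite("pics/w3.png",W);cv2.imwrite("pics/s3.png",S)
for n,I,m in(("wrist",W,M),("side",S,None)):
    for c in blobs(I,(8,180,90),(20,255,255),500):
        b=cv2.boxPoints(cv2.minAreaRect(c));print(n,cv2.contourArea(c),b.round().tolist(),plane(n,b,55,m).round()[:,:2].tolist())
cv2.imwrite("pics/c4.png",np.hstack([cv2.resize(W,(480,300)),cv2.resize(S[50:270,200:420],(300,300))]))
E
```

```text
[459.54276043 -45.70795502 350.46661499] [ 3.14127689e+00 -4.58569771e-05 -1.03897054e-01] 45.996373832982094
wrist 1567.0 [[305.0, 152.0], [306.0, 94.0], [360.0, 95.0], [359.0, 153.0]] [[472.0, -33.0], [542.0, -42.0], [534.0, -108.0], [463.0, -102.0]]
side 577.0 [[116.0, 295.0], [129.0, 264.0], [150.0, 273.0], [138.0, 304.0]] [[1041.0, 351.0], [1042.0, 261.0], [977.0, 280.0], [979.0, 369.0]]
side 1079.5 [[308.0, 202.0], [312.0, 175.0], [355.0, 182.0], [351.0, 209.0]] [[599.0, -5.0], [600.0, -113.0], [464.0, -101.0], [469.0, 6.0]]
side 988.5 [[250.0, 131.0], [292.0, 118.0], [300.0, 146.0], [258.0, 159.0]] [[831.0, -290.0], [701.0, -368.0], [654.0, -235.0], [778.0, -164.0]]
```

View pics/c4.png

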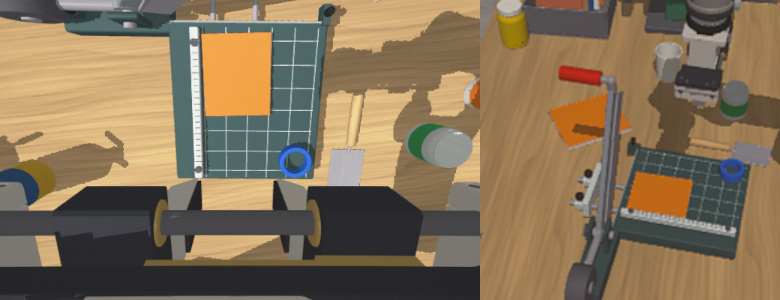

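The wrist and side views show the lever standing up by itself. The board's near edge is at wrist pixels (305–359, 152), about x 467, y -47, next to the fence and untouched. I'll go down behind it.

Request:
carry_out(plan=[{"tx": -12,"ty": -2,"tz": -45,"rx": 0,"ry": 0,"rz": 0},{"tx": -10,"ty": -2,"tz": -45,"rx": 0,"ry": 0,"rz": 0},{"tx": 0,"ty": 0,"tz": -45,"rx": 0,"ry": 0,"rz": 0},{"tx": 0,"ty": 0,"tz": -45,"rx": 0,"ry": 0,"rz": 0},{"tx": 0,"ty": 0,"tz": -45,"rx": 0,"ry": 0,"rz": 0},{"tx": 0,"ty": 0,"tz": -40,"rx": 0,"ry": 0,"rz": 0},{"tx": 0,"ty": 0,"tz": -20,"rx": 0,"ry": 0,"rz": 0},{"tx": 0,"ty": 0,"tz": 0,"rx": 0,"ry": 0,"rz": 0},{"tx": 0,"ty": 0,"tz": 0,"rx": 0,"ry": 0,"rz": 0}])

```text
time: 10.75
tool_pos: [439.4, -51.1, 66.0]
tcp_rot: [3.141, -0.0, -0.106]
contact_force: [-0.3, -0.1, 0.3]
grip_width: 46.0
finger_force: 0.0
```

Request:
carry_out(plan=[{"tx": 0,"ty": 0,"tz": -9,"rx": 0,"ry": 0,"rz": 0},{"tx": 0,"ty": 0,"tz": -8,"rx": 0,"ry": 0,"rz": 0},{"tx": 0,"ty": 0,"tz": 0,"rx": 0,"ry": 0,"rz": 0},{"tx": 0,"ty": 0,"tz": 0,"rx": 0,"ry": 0,"rz": 0}])

```text
time: 11.15
tool_pos: [438.5, -50.3, 49.0]
tcp_rot: [3.141, -0.0, -0.105]
contact_force: [0.4, -0.4, 0.8]
grip_width: 45.9
finger_force: 0.0
```

Request:
carry_out(plan=[{"tx": 7,"ty": -0.7,"tz": 0,"rx": 0,"ry": 0,"rz": 0},{"tx": 7,"ty": -0.7,"tz": 0,"rx": 0,"ry": 0,"rz": 0},{"tx": 7,"ty": -0.7,"tz": 0,"rx": 0,"ry": 0,"rz": 0},{"tx": 7,"ty": -0.7,"tz": 0,"rx": 0,"ry": 0,"rz": 0},{"tx": 7,"ty": -0.7,"tz": 0,"rx": 0,"ry": 0,"rz": 0},{"tx": 7,"ty": -0.7,"tz": 0,"rx": 0,"ry": 0,"rz": 0},{"tx": 7,"ty": -0.7,"tz": 0,"rx": 0,"ry": 0,"rz": 0},{"tx": 7,"ty": -0.7,"tz": 0,"rx": 0,"ry": 0,"rz": 0},{"tx": 7,"ty": -0.7,"tz": 0,"rx": 0,"ry": 0,"rz": 0},{"tx": 7,"ty": -0.7,"tz": 0,"rx": 0,"ry": 0,"rz": 0},{"tx": 7,"ty": -0.7,"tz": 0,"rx": 0,"ry": 0,"rz": 0},{"tx": 0,"ty": 0,"tz": 0,"rx": 0,"ry": 0,"rz": 0}])

```text
time: 12.35
tool_pos: [516.5, -58.2, 48.9]
tcp_rot: [3.141, -0.001, -0.105]
contact_force: [0.6, -0.9, -0.2]
grip_width: 45.7
finger_force: 0.0
```

```bash
python3 - <<'E'
from h import *
M=bot.camera_model("wrist");W=bot.capture("wrist")[:,:,::-1].copy();S=bot.capture("side")[:,:,::-1].copy()
cv2.imwrite("pics/w4.png",W);cv2.imwrite("pics/s4.png",S);print(bot.get_obs()["tool_pos"])
for n,I,m in(("wrist",W,M),("side",S,None)):
    for c in blobs(I,(8,180,90),(20,255,255),300):
        b=cv2.boxPoints(cv2.minAreaRect(c));print(n,cv2.contourArea(c),b.round().tolist(),plane(n,b,55,m).round()[:,:2].tolist())
cv2.imwrite("pics/c5.png",np.hstack([cv2.resize(W,(480,300)),cv2.resize(S[130:250,250:370],(300,300))]))
E
```

```text
[515.38379926 -58.00630901  48.76265847]
wrist 19197.0 [[198.0, 239.0], [198.0, 118.0], [432.0, 118.0], [432.0, 239.0]] [[535.0, -6.0], [588.0, -17.0], [578.0, -114.0], [523.0, -113.0]]
side 577.0 [[116.0, 295.0], [129.0, 264.0], [150.0, 273.0], [138.0, 304.0]] [[1041.0, 351.0], [1042.0, 261.0], [977.0, 280.0], [979.0, 369.0]]
side 594.5 [[296.0, 200.0], [300.0, 173.0], [333.0, 178.0], [329.0, 205.0]] [[636.0, -10.0], [638.0, -119.0], [533.0, -109.0], [535.0, -1.0]]
side 988.5 [[250.0, 131.0], [292.0, 118.0], [300.0, 146.0], [258.0, 159.0]] [[831.0, -290.0], [701.0, -368.0], [654.0, -235.0], [778.0, -164.0]]
```

View pics/c5.png

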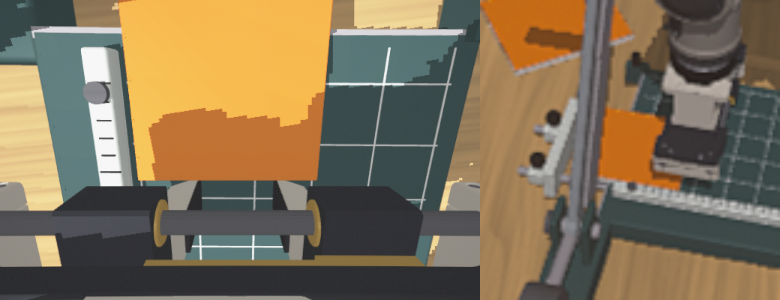

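The board is moving square to the push. Next I'll measure its left edge against the fence, and the distance left to the gauge.

```bash
python3 - <<'E'
import cv2,numpy as np
W=cv2.imread("pics/w4.png");S=cv2.imread("pics/s4.png")
cv2.imwrite("pics/c6.png",np.hstack([cv2.resize(W[40:250,90:230],(400,600)),cv2.resize(S[150:230,260:313],(398,600),interpolation=cv2.INTER_CUBIC)]))
E
```

```text
(no output)
```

View pics/c6.png

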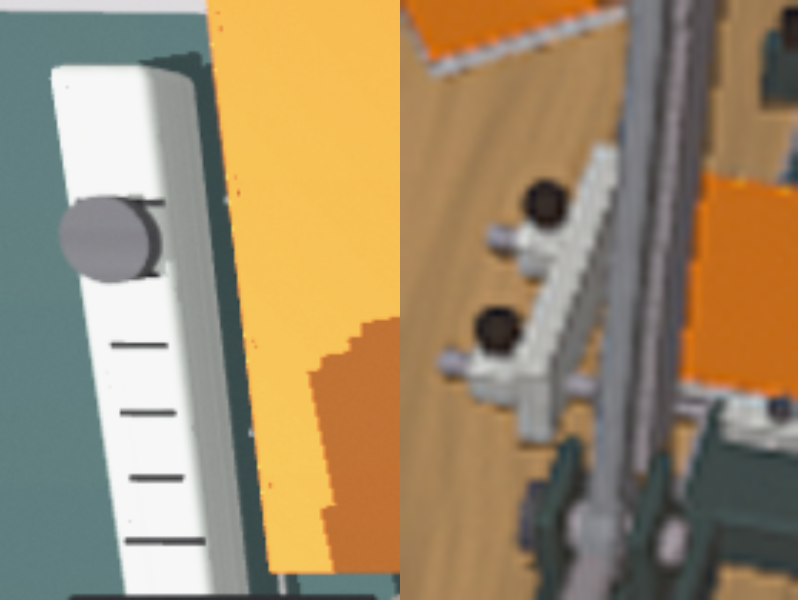

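The gap to the fence is about 3 mm at both ends, well inside 12, and the gauge is about 20 mm further on. I'll push slowly and watch the force.

Request:
carry_out(plan=[{"tx": 4,"ty": -0.4,"tz": 0,"rx": 0,"ry": 0,"rz": 0},{"tx": 4,"ty": -0.4,"tz": 0,"rx": 0,"ry": 0,"rz": 0},{"tx": 3,"ty": -0.3,"tz": 0,"rx": 0,"ry": 0,"rz": 0},{"tx": 2,"ty": -0.2,"tz": 0,"rx": 0,"ry": 0,"rz": 0},{"tx": 0,"ty": 0,"tz": 0,"rx": 0,"ry": 0,"rz": 0},{"tx": 0,"ty": 0,"tz": 0,"rx": 0,"ry": 0,"rz": 0}])

```text
time: 13.05
tool_pos: [528.4, -59.3, 48.9]
tcp_rot: [3.141, 0.0, -0.105]
contact_force: [-0.9, 0.0, 0.1]
grip_width: 45.7
finger_force: 0.0
```

Request:
carry_out(plan=[{"tx": 1,"ty": -0.1,"tz": 0,"rx": 0,"ry": 0,"rz": 0},{"tx": 1,"ty": -0.1,"tz": 0,"rx": 0,"ry": 0,"rz": 0},{"tx": 1,"ty": -0.1,"tz": 0,"rx": 0,"ry": 0,"rz": 0},{"tx": 0,"ty": 0,"tz": 0,"rx": 0,"ry": 0,"rz": 0},{"tx": 0,"ty": 0,"tz": 0,"rx": 0,"ry": 0,"rz": 0}])

```text
time: 13.55
tool_pos: [531.5, -59.6, 48.9]
tcp_rot: [3.141, -0.0, -0.105]
contact_force: [0.1, 0.3, 0.9]
grip_width: 46.0
finger_force: 0.0
```

Request:
carry_out(plan=[{"tx": 1,"ty": -0.1,"tz": 0,"rx": 0,"ry": 0,"rz": 0},{"tx": 1,"ty": -0.1,"tz": 0,"rx": 0,"ry": 0,"rz": 0},{"tx": 0,"ty": 0,"tz": 0,"rx": 0,"ry": 0,"rz": 0},{"tx": 0,"ty": 0,"tz": 0,"rx": 0,"ry": 0,"rz": 0}])

```text
time: 13.95
tool_pos: [533.5, -59.9, 48.9]
tcp_rot: [3.141, -0.0, -0.105]
contact_force: [0.6, -0.5, -0.3]
grip_width: 45.8
finger_force: 0.0
```

Request:
carry_out(plan=[{"tx": 1,"ty": -0.1,"tz": 0,"rx": 0,"ry": 0,"rz": 0},{"tx": 1,"ty": -0.1,"tz": 0,"rx": 0,"ry": 0,"rz": 0},{"tx": 0,"ty": 0,"tz": 0,"rx": 0,"ry": 0,"rz": 0},{"tx": 0,"ty": 0,"tz": 0,"rx": 0,"ry": 0,"rz": 0}])

```text
time: 14.35
tool_pos: [535.4, -60.0, 48.8]
tcp_rot: [3.142, 0.0, -0.105]
contact_force: [-0.3, 0.5, -1.0]
grip_width: 45.8
finger_force: 0.1
```

```bash
python3 - <<'E'
from h import *
T=bot.capture("top")[:,:,::-1].copy();S=bot.capture("side")[:,:,::-1].copy()
cv2.imwrite("pics/c7.png",np.hstack([cv2.resize(T[140:215,300:400],(480,360),interpolation=cv2.INTER_CUBIC),cv2.resize(S[150:230,260:330],(315,360),interpolation=cv2.INTER_CUBIC)]))
E
```

View pics/c7.png

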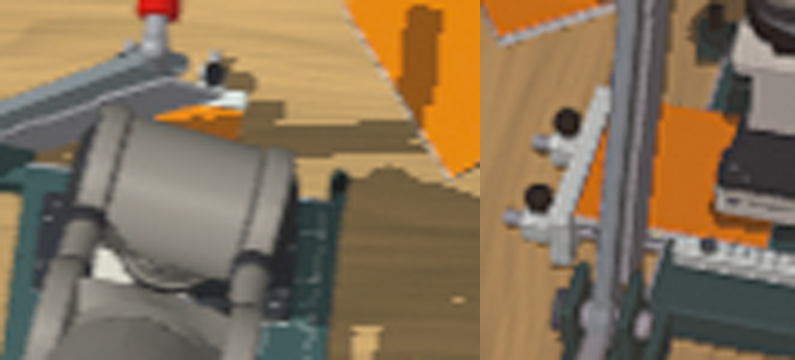

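The board's far edge is at the gauge bar within a few mm (side crop, orange up to the bar's face around (590,190)). I'll finish by force.

Request:
carry_out(plan=[{"tx": 1,"ty": -0.1,"tz": 0,"rx": 0,"ry": 0,"rz": 0},{"tx": 0.5,"ty": 0,"tz": 0,"rx": 0,"ry": 0,"rz": 0},{"tx": 0,"ty": 0,"tz": 0,"rx": 0,"ry": 0,"rz": 0},{"tx": 0,"ty": 0,"tz": 0,"rx": 0,"ry": 0,"rz": 0}])

```text
time: 14.85
tool_pos: [535.6, -60.0, 48.7]
tcp_rot: [-3.142, 0.003, -0.105]
contact_force: [-4.9, 0.0, 3.8]
grip_width: 45.8
finger_force: 2.7
```

Request:
carry_out(plan=[{"tx": 1,"ty": -0.1,"tz": 0,"rx": 0,"ry": 0,"rz": 0},{"tx": 0,"ty": 0,"tz": 0,"rx": 0,"ry": 0,"rz": 0},{"tx": 0,"ty": 0,"tz": 0,"rx": 0,"ry": 0,"rz": 0}])

```text
time: 15.15
tool_pos: [535.7, -59.9, 48.7]
tcp_rot: [-3.141, 0.005, -0.105]
contact_force: [-8.3, -0.2, 5.5]
grip_width: 45.6
finger_force: 4.1
```

The TCP stalled at x 535.6 with 5 to 8 N of push, which is the gauge contact expected near x 677. I'll back off, then go up.

Request:
carry_out(plan=[{"tx": -2,"ty": 0.2,"tz": 0,"rx": 0,"ry": 0,"rz": 0},{"tx": -3,"ty": 0.3,"tz": 0,"rx": 0,"ry": 0,"rz": 0},{"tx": -10,"ty": 1,"tz": 0,"rx": 0,"ry": 0,"rz": 0},{"tx": -15,"ty": 1.5,"tz": 0,"rx": 0,"ry": 0,"rz": 0},{"tx": -10,"ty": 1,"tz": 40,"rx": 0,"ry": 0,"rz": 0},{"tx": -30,"ty": 0,"tz": 35,"rx": 0,"ry": 0,"rz": 0},{"tx": -30,"ty": 0,"tz": 35,"rx": 0,"ry": 0,"rz": 0},{"tx": -20,"ty": 0,"tz": 40,"rx": 0,"ry": 0,"rz": 0},{"tx": 0,"ty": 0,"tz": 45,"rx": 0,"ry": 0,"rz": 0},{"tx": 0,"ty": 0,"tz": 45,"rx": 0,"ry": 0,"rz": 0},{"tx": 0,"ty": 0,"tz": 0,"rx": 0,"ry": 0,"rz": 0}])

```text
time: 16.25
tool_pos: [420.0, -56.9, 294.6]
tcp_rot: [3.139, -0.012, -0.105]
contact_force: [0.7, -0.6, 0.5]
grip_width: 46.0
finger_force: 0.0
```

```bash
python3 - <<'E'
from h import *
o=bot.get_obs();print(o["tool_pos"],o["contact_force"],o["time"])
M=bot.camera_model("wrist");W=bot.capture("wrist")[:,:,::-1].copy();S=bot.capture("side")[:,:,::-1].copy();T=bot.capture("top")[:,:,::-1].copy()
for n,I,m in(("wrist",W,M),("side",S,None),("top",T,None)):
    cv2.imwrite(f"pics/{n}9.png",I)
    for c in blobs(I,(8,180,90),(20,255,255),200):
        b=cv2.boxPoints(cv2.minAreaRect(c));P=plane(n,b,55,m)
        if 250<P[:,0].mean()<720 and -220<P[:,1].mean()<100:print(n,cv2.contourArea(c),b.round().tolist(),P.round()[:,:2].tolist())
    # white gauge pixels: bright low-sat blobs in gauge area
    h=cv2.cvtColor(I,cv2.COLOR_BGR2HSV);k=cv2.inRange(h,(0,0,150),(179,45,255))
    for c in cv2.findContours(k,cv2.RETR_EXTERNAL,cv2.CHAIN_APPROX_NONE)[0]:
        b=cv2.boxPoints(cv2.minAreaRect(c));P=plane(n,b,60,m)
        if cv2.contourArea(c)>15 and 630<P[:,0].mean()<740 and -180<P[:,1].mean()<60:print(" grey",n,b.round().tolist(),P.round()[:,:2].tolist())
for nm in("top0","top9"):
    for c in blobs(cv2.imread(f"pics/{nm}.png"),(0,200,90),(5,255,255),30):
        r=cv2.minAreaRect(c)
        if 200<r[0][0]<430 and 100<r[0][1]<260:print(nm,"red",r[0])
E
```

```text
[419.99431603 -56.94978197 294.57275509] [ 0.71637666 -0.5656042   0.49550674] 16.25
side 721.0 [[295.0, 200.0], [300.0, 173.0], [330.0, 178.0], [326.0, 205.0]] [[636.0, -10.0], [638.0, -119.0], [543.0, -109.0], [545.0, -1.0]]
 grey side [[269.0, 199.0], [280.0, 167.0], [290.0, 170.0], [278.0, 202.0]] [[715.0, -0.0], [702.0, -134.0], [671.0, -123.0], [685.0, 9.0]]
top 655.5 [[318.0, 190.0], [321.0, 159.0], [350.0, 163.0], [347.0, 193.0]] [[561.0, -2.0], [679.0, -13.0], [668.0, -124.0], [550.0, -111.0]]
top0 red (380.8217468261719, 160.7821807861328)
top9 red (333.7923278808594, 129.6615447998047)
```

```bash
python3 - <<'E'
from h import *
M=bot.camera_model("wrist");W=cv2.imread("pics/wrist9.png")
def fit(p):
    vx,vy,x,y=cv2.fitLine(p.astype(np.float32),cv2.DIST_HUBER,0,.01,.01).ravel();return round(float(np.arctan(vy/vx)),4),np.round([x,y],1).tolist()
for c in blobs(W,(5,120,60),(22,255,255),800):
    P=plane("wrist",c.reshape(-1,2),55,M)[:,:2];q=c.reshape(-1,2);x0,x1=q[:,0].min(),q[:,0].max();y0,y1=q[:,1].min(),q[:,1].max()
    print(cv2.contourArea(c),x0,x1,y0,y1,P.min(0).round(),P.max(0).round())
    if 450<P[:,0].mean()<720 and -120<P[:,1].mean()<20:
        s=P[:,0].min();
        for nm,k in(("left",(P[:,1]>P[:,1].max()-14)&(P[:,0]>s+15)&(P[:,0]<600)),("right",(P[:,1]<P[:,1].min()+14)&(P[:,0]>s+15)&(P[:,0]<600)),("near",(P[:,0]<s+14)&(abs(P[:,1]-P[:,1].mean())<40))):
            if k.sum()>4:print(nm,fit(P[k]),k.sum())
h=cv2.cvtColor(W,cv2.COLOR_BGR2HSV);k=cv2.inRange(h,(0,0,140),(179,50,255))
for c in cv2.findContours(k,cv2.RETR_EXTERNAL,cv2.CHAIN_APPROX_NONE)[0]:
    P=plane("wrist",c.reshape(-1,2),60,M)[:,:2]
    if cv2.contourArea(c)>60:
        r=cv2.boxPoints(cv2.minAreaRect(P.astype(np.float32)));print("white",cv2.contourArea(c),r.round().tolist())
E
```

```text
3189.5 192 566 341 354 [ 142. -352.] [202. 129.]
875.5 0 29 203 243 [365. 283.] [416. 321.]
5352.5 246 355 0 50 [ 536. -112.] [592.  -1.]
left (-0.1201, [570.2000122070312, -3.5]) 55
right (-0.0431, [567.7000122070312, -110.4000015258789]) 48
near (1.4657, [540.4000244140625, -61.900001525878906]) 79
white 932.5 [[269.0, -128.0], [278.0, -161.0], [340.0, -144.0], [331.0, -111.0]]
white 945.0 [[287.0, 44.0], [343.0, 15.0], [360.0, 46.0], [303.0, 76.0]]
white 102.5 [[358.0, 28.0], [376.0, 25.0], [378.0, 38.0], [361.0, 41.0]]
white 3002.5 [[304.0, -246.0], [385.0, -256.0], [392.0, -201.0], [311.0, -191.0]]
white 2418.5 [[328.0, -359.0], [336.0, -413.0], [410.0, -403.0], [402.0, -349.0]]
white 2445.5 [[378.0, 24.0], [580.0, 1.0], [582.0, 16.0], [380.0, 39.0]]
white 13036.0 [[342.0, -158.0], [572.0, -182.0], [591.0, -5.0], [360.0, 19.0]]
white 62.0 [[585.0, 2.0], [591.0, 1.0], [593.0, 14.0], [587.0, 15.0]]
```

```bash
python3 - <<'E'
from h import *
def proj(n,P):
    m=bot.camera_model(n);return cv2.projectPoints(np.array(P,float),cv2.Rodrigues(np.array(m["R"]))[0],np.array(m["t"],float),np.array(m["camera_matrix"]),np.array(m["dist"]))[0].reshape(-1,2)
u=np.array([.9945,-.105]);v=np.array([.105,.9945])
for n in("top","side"):
    I=cv2.imread(f"pics/{n}9.png");h=cv2.cvtColor(I,cv2.COLOR_BGR2HSV)
    for off in (-45,-30,-10,10,30):
        s=np.arange(645,706,4);P=[list(np.array([541,-60])+u*(a-541)+v*off)+[55] for a in s];p=proj(n,P)
        print(n,off,[f"{a}:"+",".join(map(str,h[int(round(y)),int(round(x))])) for a,(x,y) in zip(s,p)])
E
```

```text
top -45 ['645:15,212,150', '649:15,212,144', '653:15,211,145', '657:15,211,144', '661:15,210,143', '665:15,212,143', '669:15,194,141', '673:16,205,224', '677:30,16,159', '681:75,9,223', '685:71,9,224', '689:71,9,229', '693:19,93,121', '697:18,113,117', '701:19,112,121', '705:18,112,123']
top -30 ['645:15,213,145', '649:15,213,145', '653:15,213,145', '657:15,209,144', '661:15,214,143', '665:15,216,143', '669:16,227,228', '673:15,168,190', '677:72,6,229', '681:83,7,145', '685:120,6,135', '689:70,9,165', '693:90,11,70', '697:120,17,44', '701:21,28,63', '705:18,63,61']
top -10 ['645:15,211,145', '649:15,215,145', '653:15,209,145', '657:15,208,145', '661:15,207,144', '665:15,218,202', '669:16,229,229', '673:15,206,219', '677:168,13,102', '681:120,8,99', '685:120,8,99', '689:120,4,120', '693:18,50,154', '697:18,109,189', '701:18,110,195', '705:19,119,208']
top 10 ['645:15,208,146', '649:15,209,145', '653:15,208,145', '657:15,209,145', '661:16,227,228', '665:13,127,153', '669:0,3,97', '673:120,8,99', '677:120,8,97', '681:128,10,98', '685:128,10,100', '689:126,12,104', '693:120,5,140', '697:
[... 1018 characters left out ...]
10,71,129', '677:9,61,155', '681:90,9,169', '685:45,3,177', '689:30,4,142', '693:13,24,75', '697:10,89,43', '701:8,93,44', '705:90,3,96']
side 10 ['645:175,19,80', '649:174,11,112', '653:174,17,73', '657:110,7,107', '661:113,8,125', '665:105,40,127', '669:9,137,164', '673:15,247,197', '677:12,162,159', '681:83,6,180', '685:30,4,176', '689:23,6,177', '693:24,9,143', '697:20,5,145', '701:15,3,146', '705:30,4,141']
side 30 ['645:169,16,128', '649:170,16,93', '653:150,3,83', '657:110,12,125', '661:106,26,128', '665:8,62,123', '669:15,234,196', '673:14,237,199', '677:11,168,143', '681:90,3,148', '685:30,1,176', '689:90,4,186', '693:17,30,160', '697:16,127,168', '701:16,122,170', '705:16,119,167']
```

In both views the orange runs straight into the gauge's white at about 675–677 mm with no bench showing between, and the near edge is square to the cutter (0.105 rad for both).

```bash
python3 -c "
from plant import bot
print(bot.close_job())"
```

```text
the job is handed in; nothing more can be done
None
```

The job is handed in (the hand-in call gave no verdict): the lever stands up by itself, and the orange board lies flat against the front gauge, square to it and about 3 mm from the fence.

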